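# Pass the bur box through the gated chute

## Task

A box of burs stands in the narrow metal chute in front of its spring-loaded gate. With one fingertip press down the long hinged pedal bar that runs along the near side of the chute, so that the gate blade swings out of the way, and while holding it down push the box of burs along the chute past the gate with the other finger until it is fully home against the end stop; then let go so that the gate closes behind it. Do not lift or tip the box, do not let the gate down on it while it is passing, and leave the other things on the bench alone.

Things in the scene. Friction and masses are not known exactly. Their poses are not given: they have to be found in the camera images.
- chute: Fixed aluminium chute, open on top. Origin: bench height, centre line, under the gate blade. x: push direction (mouth to end stop), z up, y away from the pedal. Floor 10 mm above the bench; inner width 34 mm (y -17 to 17); walls 6 mm thick, tops 24 mm above the bench, x -130 to 92 mm; flared mouth to x -156 mm, where the two walls stand up to 11 mm further out.
- stop (a point): Centre of the inner face of the dark plate that closes the far end of the chute (the end stop), 84 mm past the gate blade's middle and 20 mm above the bench; the plate's top is 36 mm above the bench.
- rack_centre (a point): Centre of the box of burs, 20 mm above its underside. Box: 30 mm wide, 67 mm long, 32 mm high (burs stick up to 46 mm), about 0.12 kg, loose, standing lengthwise in the chute before the gate, 7 to 37 mm short of it. When the box is home this point is 33.5 mm short of the end stop.
- bur_rack: The same box of burs; origin at the centre of its underside, its y axis along its length (along the chute). Not part of the job, but keep the arm clear of it: a microscope head hangs over the bench near x 0.61, y 0.20, 0.2 m and more above it.
- gate (a joint): Hinge of gate blade and pedal bar (one rigid rocker), rad: 0 = shut, grows as the pedal is pressed, end of travel 0.8. From about 0.6 the blade is wholly out of the chute. The axis runs along the chute at its y = -31 mm, 16 mm above the bench. It springs shut when let go; about 5 N on the middle of the pedal hold it open.
- blade (a point): Tip of the gate blade, which reaches in over the pedal-side wall: 6 mm thick (chute x -3 to 3 mm). Shut, it blocks the chute from y = -17 to -6.5 mm, 30 to 42 mm above the bench; open, it stands upright over that wall, up to 52 mm above the bench. The box's rear must pass beyond it.
- pedal (a point): Point on the pedal's upper face, 34 mm out from the hinge axis, 50 mm upstream of the blade. Pedal: dark plate 150 mm long (chute x -126 to 24 mm), 52 mm wide, reaching out from the hinge away from the chute. At joint 0 it slopes up outward by 0.65 rad; at joint 0.65 it is level, upper face 18 mm above the bench. It may be pressed anywhere; a finger can slide along it.
Mind the look-alikes: they are no part of the job. There is more than one size of the bur_rack; the job needs the middle-sized.

How it is judged:
On the way, in this order (a step that is already met when the one before it is completed fails the run):
1. the gate is held open by a finger while the box is still in front of it (value of joint gate above 0.5 rad and contact force between the fingers and gate above 0.3 N and x of bur_rack in the frame of chute below -0.032 m), for 0.1 s.
2. the box is half-way past the gate, which a finger still holds open (value of joint gate above 0.5 rad and contact force between the fingers and gate above 0.3 N and x of bur_rack in the frame of chute between -0.01 and 0.03 m), for 0.05 s.
At the end, for the whole second after the job is handed in: The box of burs stands upright and at rest on the chute floor beyond the gate, its front within 5 mm of the end stop; the gate has sprung shut behind it (joint under 0.06 rad) (x of rack_centre in the frame of stop above -0.0385 m and z of bur_rack in the frame of chute below 0.014 m and angle between bur_rack's own z axis and vertical below 0.1 rad and linear speed of bur_rack below 0.02 m/s and value of joint gate below 0.06 rad); the robot touches nothing.
It fails at once if the box is lifted off the chute floor (more than 6 mm) (z of bur_rack in the frame of chute above 0.0165 m).
It fails at once if the box is tipped (more than 0.25 rad) (angle between bur_rack's own z axis and vertical above 0.25 rad).
It fails at once if the gate is let down on the box while it passes (contact force between gate and bur_rack above 2 N and x of bur_rack in the frame of chute between -0.03 and 0.035 m).
It fails at once if another thing on the bench is moved more than 20 mm (distance of any of pliers, bench_block, graver_holder, cup, doming, screwdriver, tin from where it was at the start of the episode above 0.02 m).
It also fails if it takes over 38 s, if anything falls off the work surface, if the arm or the gripper's body presses on something with over 40 N, if the wrist force passes 120 N, or if a joint passes its speed limit or range.

## Robot

A 6-joint arm with a two-finger parallel gripper is mounted at the origin on a cart in front of the work surface, level with it; the furniture and walls round the work are solid. World frame = base frame: x ahead of the robot, y to its left, z up, the work surface at z = 0. Lengths are in m, angles in rad, forces in N, time in s.
With the tool pointing down it reaches from about 0.375 to 0.9 m from the base axis. Payload 3.1 kg.
Tool frame: the origin (TCP) lies midway between the tips of the shut fingers; the grasp point (between the pads) lies 19 mm behind it; z points along the fingers, x is the direction in which the jaws open and shut, and the axes are right-handed (so a half turn about z gives the same grasp; the last joint's range is limited). The gripper opens to 87 mm and grips with 3 to 60 N. Pads are 19 mm wide; open, the fingers measure 117 mm over their backs; the gripper's body (75 mm by 190 mm) begins 51 mm behind the grasp point.
Start: joints at [1.143, 0.527, 1.433, -0, 1.181, -0.178], TCP at [0.154, 0.606, 0.223] pointing down, gripper open.
Joint ranges: [-3.08, 3.08], [-0.75, 2.2], [0.22, 2.44], [-1.43, 4.57], [0, 2.65], [-2.85, 2.85]. Speed limits (rad/s): [2.79, 2.79, 3.14, 3.14, 3.14, 3.14].

## Interface

Orientations are given as a unit quaternion [x, y, z, w].
In Python, from rig import * gives the robot as it stands.
- The arm moves only by the tool drive_tool, never from a script. Its argument "plan" is a list of rows, each an object with "offset": the shift along the tool's x, y, z in cm, a list of three; "delta_rot": the turn, a rotation vector about the tool's x, y, z in degrees, a list of three; "jaw": the finger opening in cm, from 0 to 8.7. In form: [{"offset": [dx, dy, dz], "delta_rot": [wx, wy, wz], "jaw": jaw}, ...]. A call has exactly 8 rows; each row is the pose to reach, as a shift and turn from the pose commanded when the call began, along the tool's axes at that moment; what a row does not reach only later rows make up. A row lasts 1/12 s, in which the tool goes at most 41.7 mm and 7.16 degrees, less where a joint would pass 70% of its speed; a pose out of reach is approached as far as the arm can. A call with a gripper value outside its range is refused whole. The fingers move at their own pace and stop on an object; "squeeze" is the grip in N (left out, the last holds). Time passes only in rows, so rows that repeat a pose let the fingers close, or fill a call up. It gives the time, the measured TCP pose, the force and the opening at its end, in the units of the state.
- get_obs(): the state, without advancing time (a new reading comes with each control period).
- camera(name): name is "scene" or "top"; returns the picture (420x560x3 uint8, red, green, blue); there is no depth.
- calibration(name): a dict with "K" (3x3 intrinsics, pixels), "pose" (4x4, takes a point from camera to world coordinates). Camera axes: x right, y down, z forward; pixel columns grow to the right and rows downward; lengths in m; the calibration is good to about 2 mm. A picture is of the moment at which its call begins. calibration takes no time and is no camera call.
- hand_in(): hands the job in, once; it reports no verdict.
The state is a dict: "time": time; "q": joint angles; "joint_velocities": joint speeds; "joint_torque": joint torques, N m; "position": TCP position; "tool_rot": TCP orientation; "ft_force": force on the tool from outside, world axes, zero at the start; "moment": the same for the moment, N m; "grip_width": finger opening in m.
Only numpy, scipy, OpenCV 4.12 (cv2) and the standard library are available. Lean on these libraries where they do the work, as an engineer would, in place of code of your own. Each camera call takes 0.05 s, during which the arm holds its last target.

## Working session

There is one attempt and no reset: what is moved stays moved. The work goes in short steps, Python scripts to look and compute and a tool call to move; the robot and the scene stay as the last step left them, time stands still between calls to the robot, and variables do not carry over. Pictures are saved under pics/ and viewed, and the job is handed in when it is done.

Besides the shell and the picture viewer there is one more tool, called after ">>>" by a JSON object that holds its "op" and its "data". drive_tool: Moves the arm, as the interface text tells. Its arguments: {"type":"object","properties":{"plan":{"type":"array","items":{"type":"object","properties":{"offset":{"type":"array","items":{"type":"number"}},"delta_rot":{"type":"array","items":{"type":"number"}},"jaw":{"type":"number"}}}},"squeeze":{"type":"number"}},"required":["plan"]}

```bash
ls; mkdir -p pics; python3 - <<'E'
from rig import *
import cv2
print(get_obs())
for n in("scene","top"):
    im=camera(n); c=calibration(n); print(n,c)
    cv2.imwrite(f"pics/{n}0.png",im[:,:,::-1])
E
```

```text
pics
{'time': 0.0, 'q': array([ 1.14249742e+00,  5.28465948e-01,  1.43388907e+00,  1.16431314e-05,
        1.18141587e+00, -1.78512509e-01]), 'joint_velocities': array([-7.90875465e-06, -1.92755473e-05,  2.10015485e-03, -6.46854589e-04,
       -2.32587356e-04,  3.89641964e-04]), 'joint_torque': array([-3.18910897e-04, -4.40037417e+01, -1.76589525e+01,  6.33050082e-02,
        5.82530466e-02, -1.65989582e-04]), 'position': array([0.15416506, 0.60493299, 0.22157599]), 'tool_rot': array([ 7.89683420e-01,  6.13513578e-01, -9.67530522e-04,  5.00084135e-04]), 'ft_force': array([0.08621543, 0.16522614, 0.01779893]), 'moment': array([0.0426488 , 0.01449996, 0.05811523]), 'grip_width': 0.08730951061097666}
scene {'K': array([[412.69290959,   0.        , 281.16147344],
       [  0.        , 412.69290959, 208.92436491],
       [  0.        ,   0.        ,   1.        ]]), 'pose': array([[-0.89023578, -0.2119129 ,  0.40320365,  0.16838622],
       [-0.45523698,  0.38384866, -0.80338005,  0.51377633],
       [ 0.01547741, -0.89875087, -0.4381864 ,  0.44138025],
       [ 0.        ,  0.        ,  0.        ,  1.        ]])}
top {'K': array([[432.52198237,   0.        , 266.10767464],
       [  0.        , 432.52198237, 219.73376717],
       [  0.        ,   0.        ,   1.        ]]), 'pose': array([[ 0.00461955, -0.99058247,  0.13683944,  0.38750515],
       [-0.99991784, -0.0029395 ,  0.01247711, -0.17923088],
       [-0.01195737, -0.13688584, -0.99051466,  1.04549408],
       [ 0.        ,  0.        ,  0.        ,  1.        ]])}
```

View pics/scene0.png

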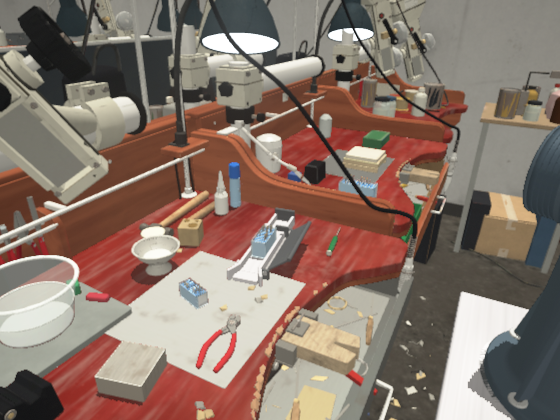

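View pics/top0.png

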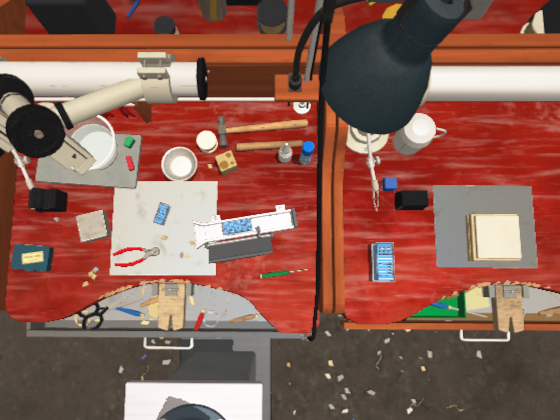

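```bash
cat > h.py <<'E'
import numpy as np, cv2
from rig import *
def proj(n,P):
    c=calibration(n);T=np.linalg.inv(c["pose"]);p=T[:3,:3]@np.asarray(P,float)+T[:3,3];q=c["K"]@p;return q[:2]/q[2]
def ray(n,uv,z):
    c=calibration(n);d=c["pose"][:3,:3]@np.linalg.inv(c["K"])@np.array([uv[0],uv[1],1.]);o=c["pose"][:3,3]
    return o+d*(z-o[2])/d[2]
def crop(im,x0,y0,x1,y1,s,f):
    cv2.imwrite(f,cv2.resize(im[y0:y1,x0:x1,::-1],None,fx=s,fy=s,interpolation=cv2.INTER_CUBIC))
E
python3 - <<'E'
from h import *
for n in("scene","top"):
    for P in([0,0,0],[.154,.606,.22],[.61,.2,0],[.5,0,0]): print(n,P,proj(n,P))
im=cv2.imread("pics/top0.png")[:,:,::-1]; crop(im,180,190,310,280,6,"pics/top0c.png")
im=cv2.imread("pics/scene0.png")[:,:,::-1]; crop(im,210,190,330,290,6,"pics/scene0c.png")
E
```

```text
scene [0, 0, 0] [570.17885745 389.22325842]
scene [0.154, 0.606, 0.22] [-505.00895682 5933.81746225]
scene [0.61, 0.2, 0] [110.98166564 329.82010371]
scene [0.5, 0, 0] [243.14484402 280.99369793]
top [0, 0, 0] [192.09975903 450.94899069]
top [0.154, 0.606, 0.22] [-156.01085509  405.67887614]
top [0.61, 0.2, 0] [118.39830532 188.06441368]
top [0.5, 0, 0] [197.85610968 232.52661258]
```

View pics/top0c.png

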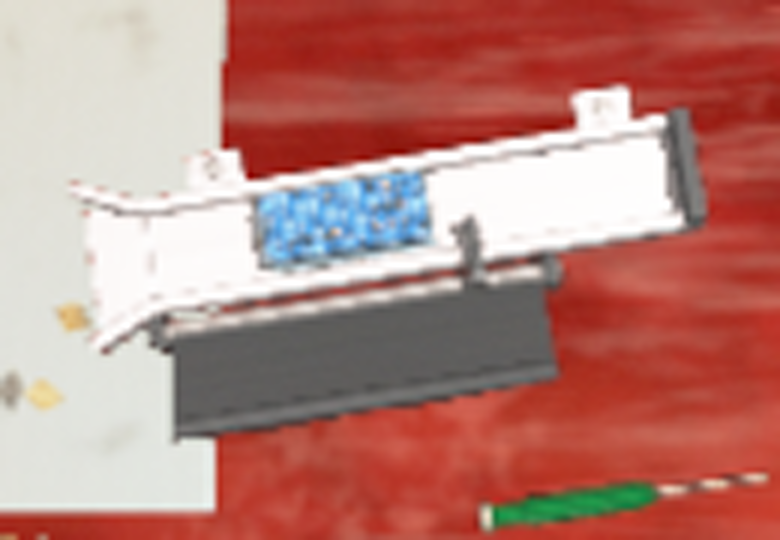

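View pics/scene0c.png

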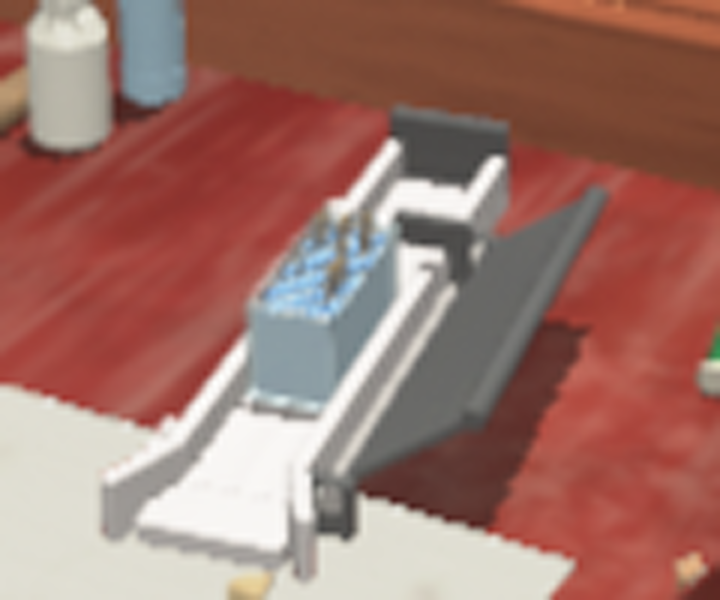

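```bash
cat > fit.py <<'E'
from h import *
from scipy.optimize import least_squares
C={"top":(180,190,6),"scene":(210,190,6)}
M=[("top",(668,118),(84,None,36)),
("top",(466,216),(0,-6.5,42)),
("top",(104,352),(-156,-34,24)),("top",(70,185),(-156,34,24)),
("top",(177,428),(-126,-71.2,49.1)),("top",(553,366),(24,-71.2,49.1)),
("top",(665,117),(84,23,24)),("top",(250,183),(None,23,24)),("top",(150,305),(-130,-23,24)),
("scene",(600,188),(24,-71.2,49.1)),("scene",(475,412),(-126,-71.2,49.1)),
("scene",(397,212),(-3,-6.5,42)),("scene",(107,482),(-156,34,24)),("scene",(300,478),(-156,-34,24))]
def W(p,m):
    c,s=np.cos(p[2]),np.sin(p[2]);x,y,z=np.array(m)/1000
    return np.array([p[0]+c*x-s*y,p[1]+s*x+c*y,z])
def res(p,full=False):
    r=[]
    for n,uv,m in M:
        ox,oy,s=C[n]; u=np.array([ox+(uv[0]+.5)/s-.5,oy+(uv[1]+.5)/s-.5])
        if None in m:
            if m[1] is None: continue
            # free x: perpendicular distance to line
            a=proj(n,W(p,(-100,m[1],m[2])));b=proj(n,W(p,(0,m[1],m[2])));t=(b-a)/np.linalg.norm(b-a)
            d=u-a; e=np.array([0,t[0]*d[1]-t[1]*d[0]])
        else: e=u-proj(n,W(p,m))
        r.append(e)
    return np.array(r) if full else np.array(r).ravel()
if __name__=="__main__":
    s=least_squares(res,[.5,-.12,-1.45],loss="soft_l1"); print(s.x, np.linalg.inv(s.jac.T@s.jac).diagonal()**.5)
    print(res(s.x,True).round(2))
    p=s.x
    im={n:cv2.imread(f"pics/{n}0.png") for n in C}
    for n in C:
        ox,oy,sc=C[n]; I=cv2.resize(im[n][oy:oy+100,ox:ox+130],None,fx=sc,fy=sc,interpolation=cv2.INTER_CUBIC)
        def L(a,b):
            q=[tuple(int(v) for v in ((proj(n,W(p,k))-[ox,oy]+.5)*sc)) for k in(a,b)]; cv2.line(I,*q,(0,255,0),1)
        for y in(-23,-17,17,23): L((-130,y,24),(92,y,24))
        L((84,-20,36),(84,20,36));L((-126,-71.2,49.1),(24,-71.2,49.1));L((0,-17,42),(0,-6.5,42));L((84,-17,10),(84,17,10))
        cv2.imwrite(f"pics/fit_{n}.png",I)
E
python3 fit.py
```

```text
[ 0.51906457 -0.14726343 -1.40662836] [0.0009114  0.00110711 0.00858789]
[[-1.02  0.16]
 [ 1.67  0.02]
 [-0.12  0.28]
 [ 0.62 -0.41]
 [-1.12 -0.33]
 [-0.84  0.4 ]
 [ 0.    0.14]
 [-0.88 -1.48]
 [ 0.23 -0.21]
 [ 0.54 -0.74]
 [ 0.54 -0.2 ]
 [ 1.32  0.78]
 [-2.64 -7.18]]
```

```bash
python3 -c "
import cv2
a=cv2.imread('pics/fit_top.png');b=cv2.imread('pics/fit_scene.png');print(a.shape,b.shape)"
```

```text
(600, 780, 3) (600, 780, 3)
```

```bash
sed -i 's/,("scene",(300,478),(-156,-34,24))//' fit.py; python3 fit.py
```

```text
[ 0.51893116 -0.14702173 -1.4025428 ] [0.00091806 0.00106834 0.00845993]
[[-0.93  0.11]
 [ 1.67 -0.29]
 [ 0.   -0.05]
 [ 0.57 -0.67]
 [-1.13 -0.32]
 [-0.67  0.48]
 [ 0.   -0.04]
 [-0.84 -1.75]
 [ 0.23 -0.2 ]
 [ 0.2  -0.79]
 [ 0.53 -0.26]
 [ 1.04  0.59]]
```

View pics/fit_top.png

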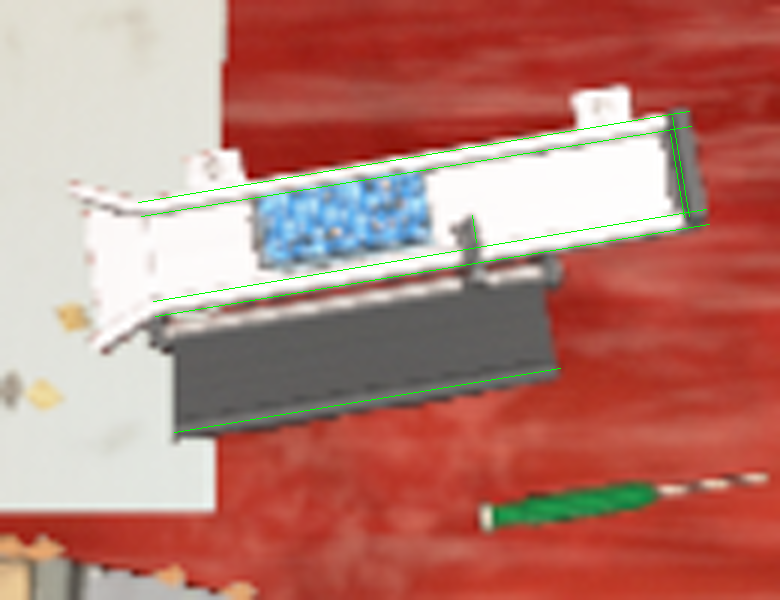

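View pics/fit_scene.png

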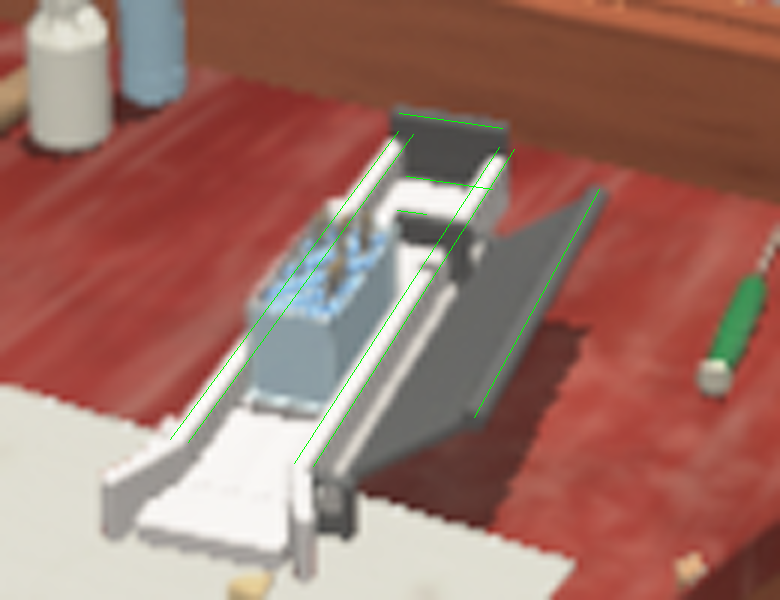

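```bash
cat >> h.py <<'E'
P=np.array([0.5189,-0.1470,-1.4025])
def toC(w):
    c,s=np.cos(P[2]),np.sin(P[2]);d=np.asarray(w)[:2]-P[:2];return np.array([c*d[0]+s*d[1],-s*d[0]+c*d[1]])
def toW(x,y):
    c,s=np.cos(P[2]),np.sin(P[2]);return np.array([P[0]+c*x-s*y,P[1]+s*x+c*y])
from scipy.spatial.transform import Rotation as R
def rel(x,y,z):
    """tool offset (cm) and rotvec (deg) to reach chute x,y (m), z with tool down, tool x along chute +y"""
    o=get_obs();T=R.from_quat(o["tool_rot"]);w=np.r_[toW(x,y),z]
    a=P[2]+np.pi/2; X=np.array([np.cos(a),np.sin(a),0]);Z=np.array([0,0,-1.]);G=R.from_matrix(np.c_[X,np.cross(Z,X),Z])
    return T.inv().apply(w-o["position"])*100,(T.inv()*G).as_rotvec(degrees=True)
def st():
    o=get_obs();T=R.from_quat(o["tool_rot"]);m=T.as_matrix()
    print("t",round(o["time"],2),"chute xy",toC(o["position"]).round(4),"z",o["position"][2].round(4),"w",round(o["grip_width"],4),"F",o["ft_force"].round(2),"xang",np.degrees(np.arctan2(m[1,0],m[0,0])-P[2]-np.pi/2).round(1),"zax",m[:,2].round(3))
E
python3 - <<'E'
from h import *
f=lambda a,b:(180+(a+.5)/6-.5,190+(b+.5)/6-.5)
for q in((260,232),(428,207),(466,218)): print(toC(ray("top",f(*q),.042)))
g=lambda a,b:(210+(a+.5)/6-.5,190+(b+.5)/6-.5)
for q in((252,303),(338,318)): print(toC(ray("scene",g(*q),.042)))
print(rel(-.1,-.0325,.22),rel(-.1,-.0325,.10))
E
```

```text
[-0.08239433  0.00064167]
[-0.01621411 -0.00043286]
[-0.00228309 -0.00713675]
[-0.07477292  0.01742361]
[-0.07469909 -0.01151754]
(array([-56.03072698,  46.89746776,   0.25784701]), array([4.55738211e-02, 1.05765726e-01, 6.60423992e+01])) (array([-56.00824658,  46.90131455,  12.25782534]), array([4.55738211e-02, 1.05765726e-01, 6.60423992e+01]))
```

>>> {"op": "drive_tool", "data": {"plan": [{"offset":[-2.8,2.35,0],"delta_rot":[0,0,3.3],"jaw":5.0},{"offset":[-5.6,4.7,0],"delta_rot":[0,0,6.6],"jaw":5.0},{"offset":[-8.4,7.05,0],"delta_rot":[0,0,9.9],"jaw":5.0},{"offset":[-11.2,9.4,0],"delta_rot":[0,0,13.2],"jaw":5.0},{"offset":[-14.0,11.75,0],"delta_rot":[0,0,16.5],"jaw":5.0},{"offset":[-16.8,14.1,0],"delta_rot":[0,0,19.8],"jaw":5.0},{"offset":[-19.6,16.4,0],"delta_rot":[0,0,23.1],"jaw":5.0},{"offset":[-22.4,18.8,0],"delta_rot":[0,0,26.4],"jaw":5.0}]}}

```text
time: 0.77
position: [0.2812, 0.3403, 0.2224]
tool_rot: [0.909, 0.416, -0.0, 0.0]
ft_force: [0.2, 0.4, 0.4]
grip_width: 0.0509
```

```bash
python3 -c "
from h import *
st();print(rel(-.1,-.0325,.22),rel(-.1,-.0325,.10))"
```

```text
t 0.77 chute xy [-0.5203 -0.1527] z 0.2224 w 0.0509 F [0.23 0.4  0.4 ] xang 39.5 zax [-0. -0. -1.]
(array([-17.47670298,  40.06635385,   0.24402253]), array([7.41992545e-03, 3.45687970e-02, 3.95254552e+01])) (array([-17.46950854,  40.06731999,  12.24402034]), array([7.41992545e-03, 3.45687970e-02, 3.95254552e+01]))
```

>>> {"op": "drive_tool", "data": {"plan": [{"offset":[-1.3,3.0,0],"delta_rot":[0,0,3],"jaw":5.0},{"offset":[-2.6,6.0,0],"delta_rot":[0,0,6],"jaw":5.0},{"offset":[-3.9,9.0,0],"delta_rot":[0,0,9],"jaw":5.0},{"offset":[-5.2,12.0,0],"delta_rot":[0,0,12],"jaw":5.0},{"offset":[-6.5,15.0,0],"delta_rot":[0,0,15],"jaw":5.0},{"offset":[-7.8,18.0,0],"delta_rot":[0,0,18],"jaw":5.0},{"offset":[-9.1,21.0,0],"delta_rot":[0,0,21],"jaw":5.0},{"offset":[-10.4,24.0,0],"delta_rot":[0,0,24],"jaw":5.0}]}}

```text
time: 1.43
position: [0.3955, 0.1051, 0.2225]
tool_rot: [0.976, 0.218, -0.0, -0.0]
ft_force: [0.2, -0.0, -0.3]
grip_width: 0.0499
```

```bash
python3 -c "
from h import *
st();print(rel(-.1,-.0325,.22),rel(-.1,-.0325,.10))"
```

```text
t 1.43 chute xy [-0.2692 -0.0794] z 0.2225 w 0.0499 F [ 0.17 -0.03 -0.26] xang 15.5 zax [-0.  0. -1.]
(array([3.78809391e-03, 1.75634018e+01, 2.40539579e-01]), array([-1.25755255e-02,  1.83472906e-02,  1.54836385e+01])) (array([7.23041977e-03, 1.75665197e+01, 1.22405387e+01]), array([-1.25755255e-02,  1.83472906e-02,  1.54836385e+01]))
```

>>> {"op": "drive_tool", "data": {"plan": [{"offset":[0,3.0,1],"delta_rot":[0,0,3],"jaw":5.0},{"offset":[0,6.0,2.5],"delta_rot":[0,0,6],"jaw":5.0},{"offset":[0,9.0,4.5],"delta_rot":[0,0,9],"jaw":5.0},{"offset":[0,12.0,6.5],"delta_rot":[0,0,12],"jaw":5.0},{"offset":[0,14.5,9],"delta_rot":[0,0,14],"jaw":5.0},{"offset":[0,16.5,11],"delta_rot":[0,0,15.5],"jaw":5.0},{"offset":[0,17.5,12.2],"delta_rot":[0,0,15.5],"jaw":5.0},{"offset":[0,17.5,12.2],"delta_rot":[0,0,15.5],"jaw":5.0}]}}

```text
time: 2.1
position: [0.4702, -0.0534, 0.0981]
tool_rot: [0.996, 0.084, -0.001, -0.001]
ft_force: [0.4, 0.2, -0.2]
grip_width: 0.05
```

```bash
python3 -c "
from h import *
st();print(rel(-.1,-.0325,.05))
im=camera('scene');crop(im,190,130,350,290,3.7,'pics/s1.png')
im=camera('top');crop(im,170,150,330,290,4,'pics/t1.png')"
```

```text
t 2.1 chute xy [-0.1005 -0.0324] z 0.0981 w 0.05 F [ 0.37  0.15 -0.25] xang -0.0 zax [-0.003  0.001 -1.   ]
(array([9.82981914e-04, 5.53760399e-02, 4.81353330e+00]), array([-0.0760295 ,  0.16189519, -0.02404914]))
```

View pics/s1.png

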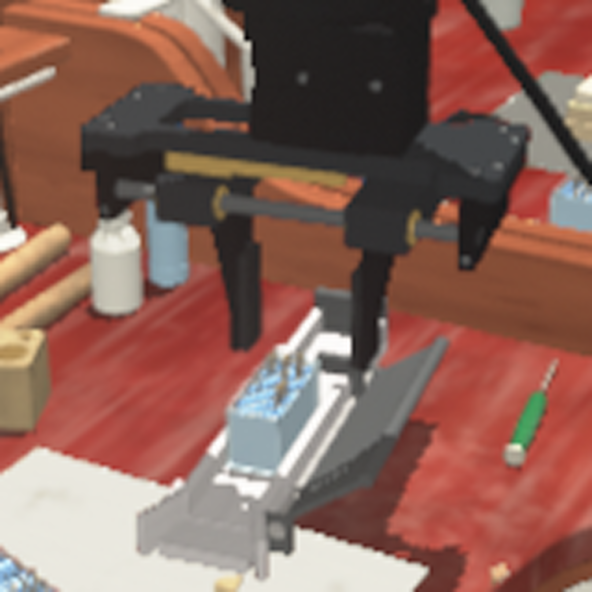

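View pics/t1.png

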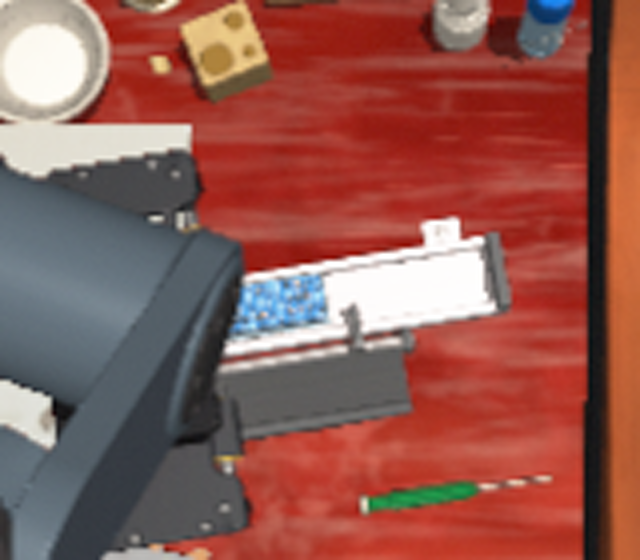

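```bash
python3 -c "
from h import *
for y in(-.0725,-.0575,-.0325,-.0075,.0075):
  for dx in (-.0095,.0095):
    print(y,dx,((proj('scene',np.r_[toW(-.1005+dx,y),.098])-[190,130])*3.7).round(0))
for x in (-.08,-.09,-.11): print(((proj('scene',np.r_[toW(x,0),.042])-[190,130])*3.7).round(0))
im=camera('scene');crop(im,230,190,310,260,9,'pics/s1c.png')
"
```

```text
-0.0725 -0.0095 [380. 371.]
-0.0725 0.0095 [391. 353.]
-0.0575 -0.0095 [349. 366.]
-0.0575 0.0095 [360. 348.]
-0.0325 -0.0095 [298. 358.]
-0.0325 0.0095 [311. 340.]
-0.0075 -0.0095 [248. 349.]
-0.0075 0.0095 [262. 332.]
0.0075 -0.0095 [219. 345.]
0.0075 0.0095 [233. 327.]
[256. 418.]
[249. 427.]
[235. 447.]
```

View pics/s1c.png

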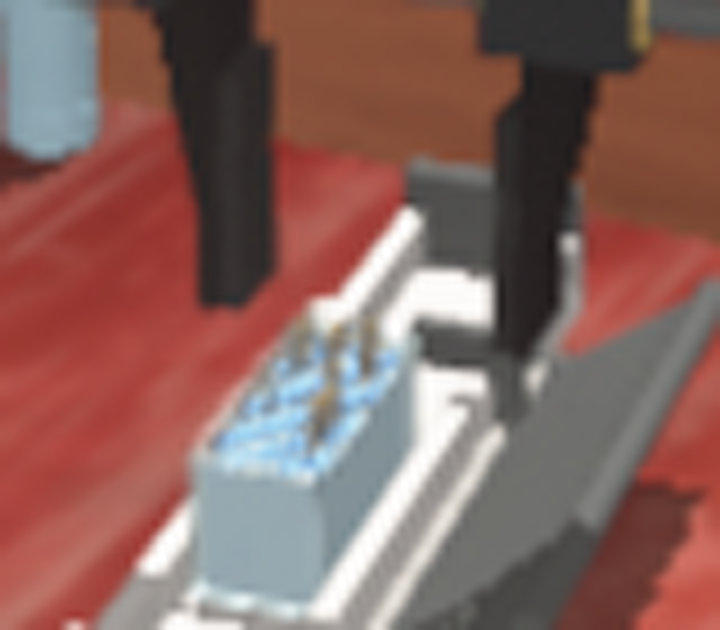

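>>> {"op": "drive_tool", "data": {"plan": [{"offset":[0,0,1.5],"delta_rot":[0,0,0],"jaw":5.6},{"offset":[0,0,3.2],"delta_rot":[0,0,0],"jaw":5.6},{"offset":[0,0,4.5],"delta_rot":[0,0,0],"jaw":5.6},{"offset":[0,0,5.2],"delta_rot":[0,0,0],"jaw":5.6},{"offset":[0,0,5.8],"delta_rot":[0,0,0],"jaw":5.6},{"offset":[0,0,6.4],"delta_rot":[0,0,0],"jaw":5.6},{"offset":[0,0,6.9],"delta_rot":[0,0,0],"jaw":5.6},{"offset":[0,0,7.2],"delta_rot":[0,0,0],"jaw":5.6}]}}

```text
time: 2.92
position: [0.4697, -0.0513, 0.0286]
tool_rot: [0.996, 0.086, -0.0, -0.0]
ft_force: [0.2, -0.4, 2.3]
grip_width: 0.0556
```

```bash
python3 -c "
from h import *
st()
im=camera('scene');crop(im,220,180,340,280,6.5,'pics/s2.png')
"
```

```text
t 2.92 chute xy [-0.1026 -0.0325] z 0.0286 w 0.0556 F [ 0.16 -0.36  2.31] xang 0.2 zax [-0.001  0.    -1.   ]
```

View pics/s2.png

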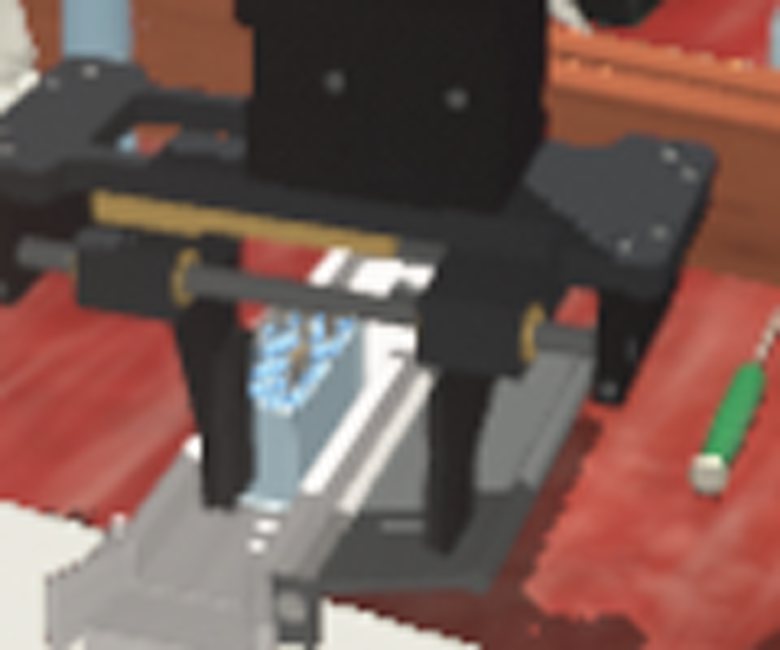

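>>> {"op": "drive_tool", "data": {"plan": [{"offset":[0,0,0.3],"delta_rot":[0,0,0],"jaw":5.6},{"offset":[0,0,0.6],"delta_rot":[0,0,0],"jaw":5.6},{"offset":[0,0,0.8],"delta_rot":[0,0,0],"jaw":5.6},{"offset":[0,0,1.0],"delta_rot":[0,0,0],"jaw":5.6},{"offset":[0,0,1.0],"delta_rot":[0,0,0],"jaw":5.6},{"offset":[0,0,1.0],"delta_rot":[0,0,0],"jaw":5.6},{"offset":[0,0,1.0],"delta_rot":[0,0,0],"jaw":5.6},{"offset":[0,0,1.0],"delta_rot":[0,0,0],"jaw":5.6}]}}

```text
time: 3.63
position: [0.4698, -0.0514, 0.0186]
tool_rot: [0.996, 0.085, -0.0, -0.0]
ft_force: [-3.3, -0.5, 5.3]
grip_width: 0.056
```

```bash
python3 -c "
from h import *
st()
im=camera('scene');crop(im,220,180,340,280,6.5,'pics/s3.png')
im=camera('top');crop(im,180,190,310,280,6,'pics/t3.png')
"
```

```text
t 3.63 chute xy [-0.1025 -0.0324] z 0.0186 w 0.056 F [-3.29 -0.49  5.28] xang 0.1 zax [-0.001  0.    -1.   ]
```

View pics/s3.png

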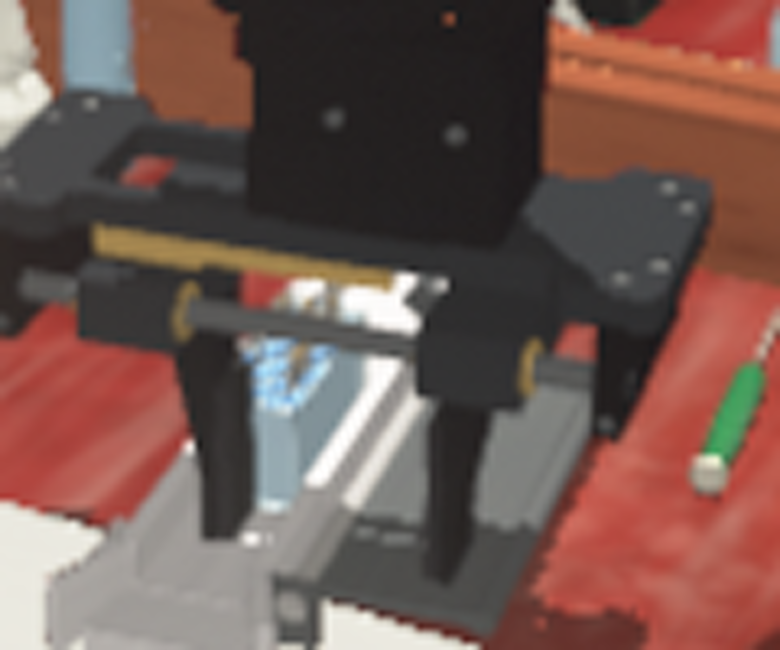

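View pics/t3.png

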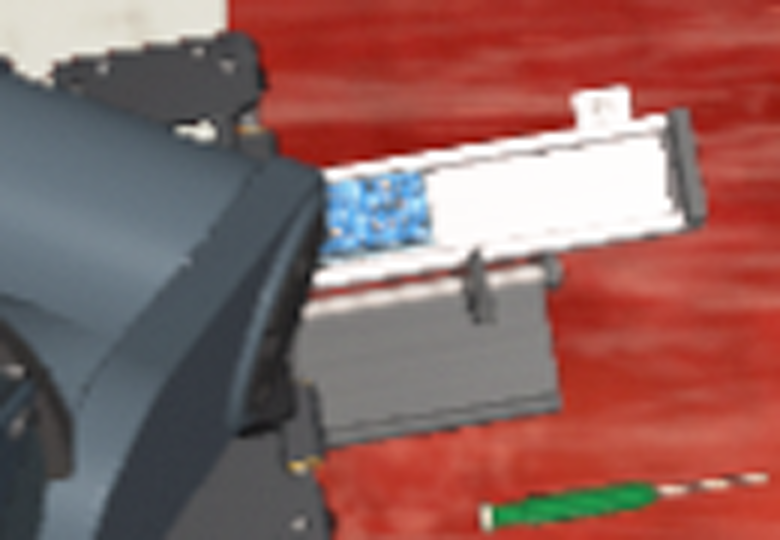

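>>> {"op": "drive_tool", "data": {"plan": [{"offset":[0,0.2,0.1],"delta_rot":[0,0,0],"jaw":5.6},{"offset":[0,0.6,0.15],"delta_rot":[0,0,0],"jaw":5.6},{"offset":[0,1.1,0.15],"delta_rot":[0,0,0],"jaw":5.6},{"offset":[0,1.7,0.15],"delta_rot":[0,0,0],"jaw":5.6},{"offset":[0,2.3,0.15],"delta_rot":[0,0,0],"jaw":5.6},{"offset":[0,2.9,0.15],"delta_rot":[0,0,0],"jaw":5.6},{"offset":[0,3.4,0.15],"delta_rot":[0,0,0],"jaw":5.6},{"offset":[0,3.8,0.15],"delta_rot":[0,0,0],"jaw":5.6}]}}

```text
time: 4.4
position: [0.4767, -0.0898, 0.0171]
tool_rot: [0.996, 0.085, 0.0, 0.0]
ft_force: [-0.7, 4.5, 5.3]
grip_width: 0.0561
```

```bash
python3 -c "
from h import *
st()
im=camera('scene');crop(im,220,180,340,280,6.5,'pics/s4.png')
im=camera('top');crop(im,180,190,310,280,6,'pics/t4.png')
"
```

```text
t 4.4 chute xy [-0.0635 -0.032 ] z 0.0171 w 0.0561 F [-0.66  4.52  5.34] xang 0.1 zax [ 0. -0. -1.]
```

View pics/s4.png

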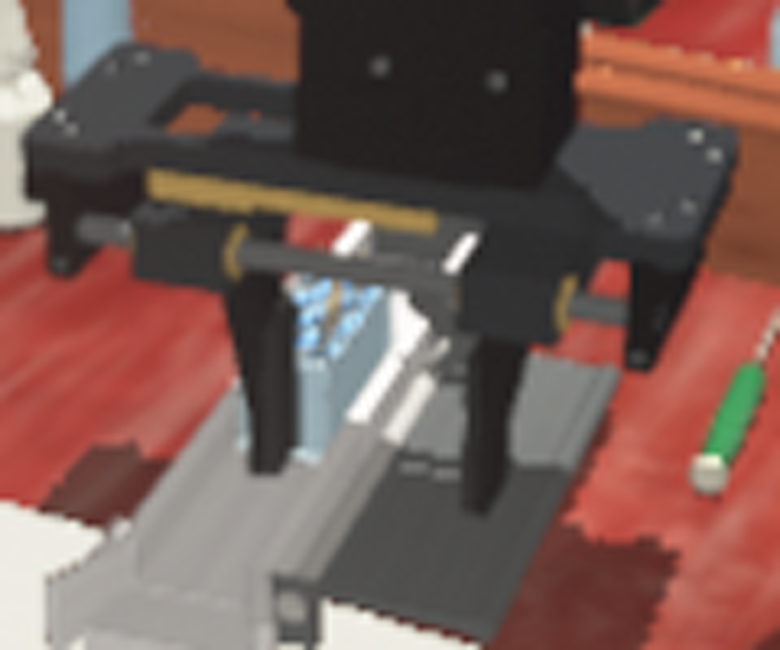

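View pics/t4.png

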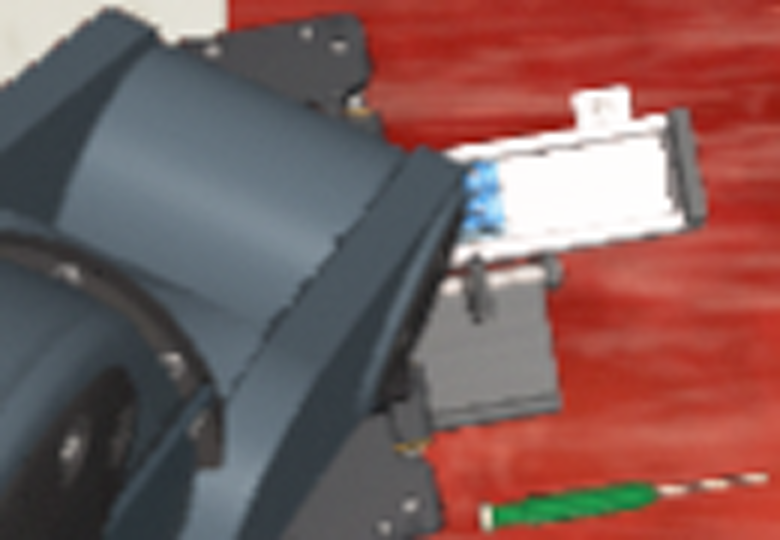

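>>> {"op": "drive_tool", "data": {"plan": [{"offset":[0,0.4,0],"delta_rot":[0,0,0],"jaw":5.6},{"offset":[0,1.0,0],"delta_rot":[0,0,0],"jaw":5.6},{"offset":[0,1.6,0],"delta_rot":[0,0,0],"jaw":5.6},{"offset":[0,2.2,0],"delta_rot":[0,0,0],"jaw":5.6},{"offset":[0,2.8,0],"delta_rot":[0,0,0],"jaw":5.6},{"offset":[0,3.4,0],"delta_rot":[0,0,0],"jaw":5.6},{"offset":[0,4.0,0],"delta_rot":[0,0,0],"jaw":5.6},{"offset":[0,4.5,0],"delta_rot":[0,0,0],"jaw":5.6}]}}

```text
time: 5.17
position: [0.4839, -0.1331, 0.0171]
tool_rot: [0.996, 0.085, -0.0, -0.0]
ft_force: [-0.8, 4.7, 4.6]
grip_width: 0.0557
```

```bash
python3 -c "
from h import *
st()
im=camera('scene');crop(im,220,180,340,280,6.5,'pics/s5.png')
"
```

```text
t 5.17 chute xy [-0.0196 -0.0322] z 0.0171 w 0.0557 F [-0.81  4.71  4.59] xang 0.1 zax [-0.001  0.001 -1.   ]
```

View pics/s5.png

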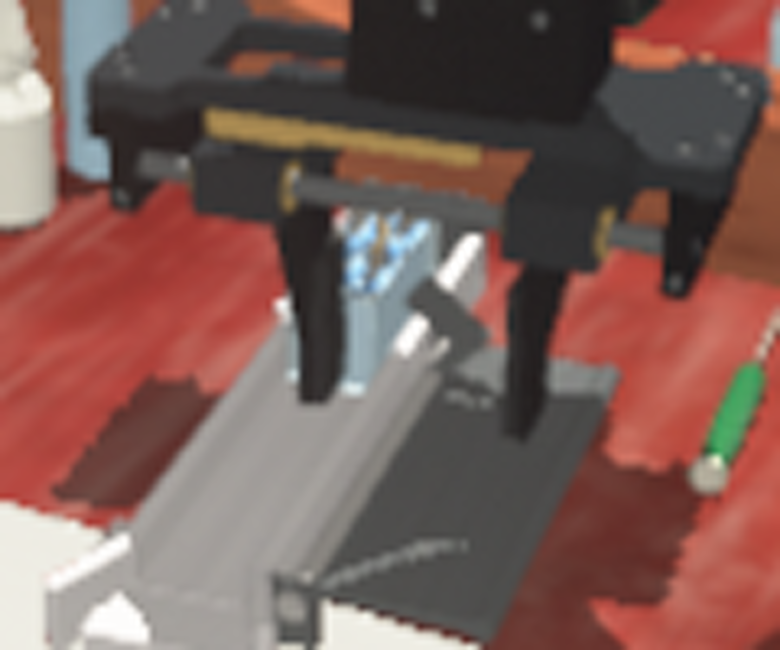

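>>> {"op": "drive_tool", "data": {"plan": [{"offset":[0,0.4,0],"delta_rot":[0,0,0],"jaw":5.6},{"offset":[0,0.8,0],"delta_rot":[0,0,0],"jaw":5.6},{"offset":[0,1.2,0],"delta_rot":[0,0,0],"jaw":5.6},{"offset":[0,1.6,0],"delta_rot":[0,0,0],"jaw":5.6},{"offset":[0,1.9,0],"delta_rot":[0,0,0],"jaw":5.6},{"offset":[0,2.1,0],"delta_rot":[0,0,0],"jaw":5.6},{"offset":[0,2.2,0],"delta_rot":[0,0,0],"jaw":5.6},{"offset":[0,2.3,0],"delta_rot":[0,0,0],"jaw":5.6}]}}

```text
time: 5.88
position: [0.4877, -0.1555, 0.0171]
tool_rot: [0.996, 0.085, -0.0, -0.001]
ft_force: [-0.5, 4.5, 5.2]
grip_width: 0.0559
```

```bash
python3 -c "
from h import *
st()
im=camera('scene');crop(im,220,180,340,280,6.5,'pics/s6.png')
im=camera('top');crop(im,180,190,310,280,6,'pics/t6.png')
"
```

```text
t 5.88 chute xy [ 0.0031 -0.0321] z 0.0171 w 0.0559 F [-0.46  4.45  5.23] xang 0.1 zax [-0.001  0.001 -1.   ]
```

View pics/s6.png

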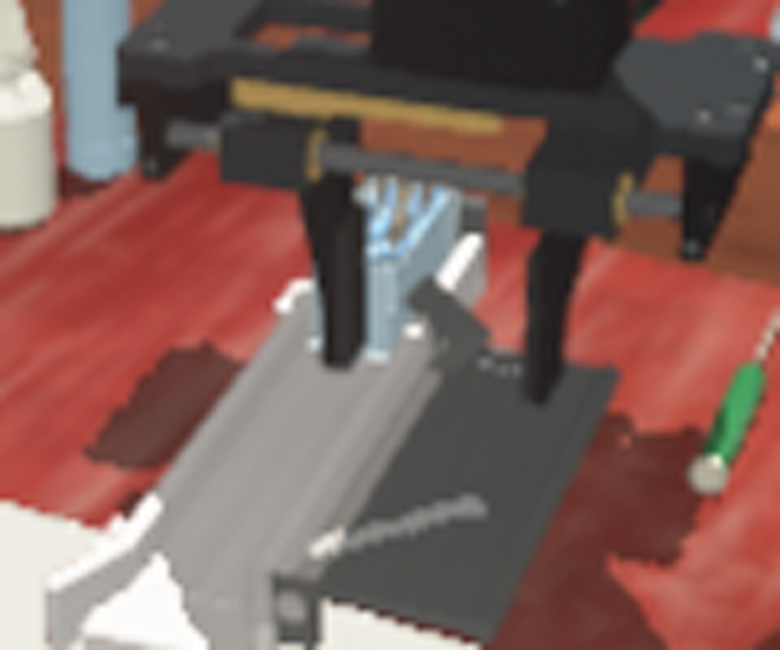

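View pics/t6.png

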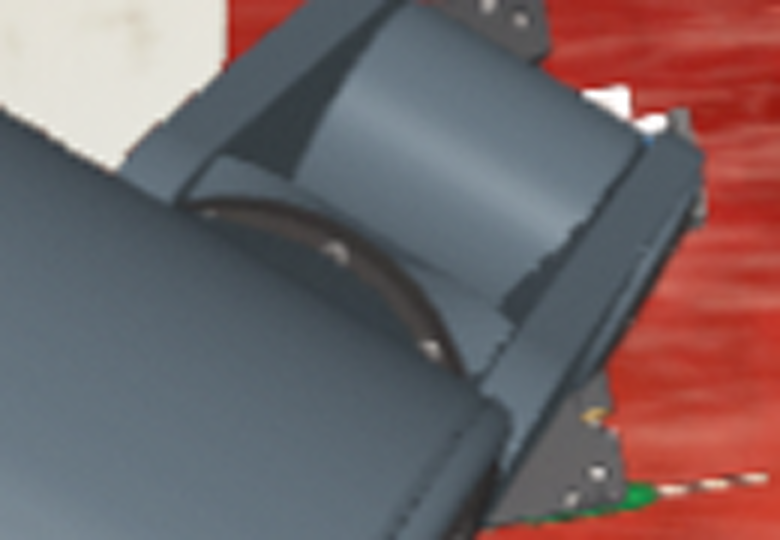

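>>> {"op": "drive_tool", "data": {"plan": [{"offset":[0,0.05,0],"delta_rot":[0,0,0],"jaw":5.6},{"offset":[0,0.1,0],"delta_rot":[0,0,0],"jaw":5.6},{"offset":[0,0.15,0],"delta_rot":[0,0,0],"jaw":5.6},{"offset":[0,0.2,0],"delta_rot":[0,0,0],"jaw":5.6},{"offset":[0,0.25,0],"delta_rot":[0,0,0],"jaw":5.6},{"offset":[0,0.3,0],"delta_rot":[0,0,0],"jaw":5.6},{"offset":[0,0.35,0],"delta_rot":[0,0,0],"jaw":5.6},{"offset":[0,0.4,0],"delta_rot":[0,0,0],"jaw":5.6}]}}

```text
time: 6.65
position: [0.4882, -0.1587, 0.0171]
tool_rot: [0.996, 0.085, -0.001, -0.001]
ft_force: [-0.4, 8.3, 7.1]
grip_width: 0.0558
```

```bash
python3 -c "
from h import *
st()"
```

```text
t 6.65 chute xy [ 0.0064 -0.0322] z 0.0171 w 0.0558 F [-0.43  8.29  7.06] xang 0.1 zax [-0.001  0.002 -1.   ]
```

>>> {"op": "drive_tool", "data": {"plan": [{"offset":[0,0.05,0],"delta_rot":[0,0,0],"jaw":5.6},{"offset":[0,0.1,0],"delta_rot":[0,0,0],"jaw":5.6},{"offset":[0,0.1,0],"delta_rot":[0,0,0],"jaw":5.6},{"offset":[0,0.1,0],"delta_rot":[0,0,0],"jaw":5.6},{"offset":[0,0.1,0],"delta_rot":[0,0,0],"jaw":5.6},{"offset":[0,0.1,0],"delta_rot":[0,0,0],"jaw":5.6},{"offset":[0,0.1,0],"delta_rot":[0,0,0],"jaw":5.6},{"offset":[0,0.1,0],"delta_rot":[0,0,0],"jaw":5.6}]}}

```text
time: 7.32
position: [0.4881, -0.1588, 0.0171]
tool_rot: [0.996, 0.086, -0.001, -0.001]
ft_force: [-0.4, 9.4, 6.7]
grip_width: 0.0559
```

```bash
python3 -c "
from h import *
st()"
```

```text
t 7.32 chute xy [ 0.0065 -0.0323] z 0.0171 w 0.0559 F [-0.42  9.38  6.74] xang 0.2 zax [-0.002  0.003 -1.   ]
```

>>> {"op": "drive_tool", "data": {"plan": [{"offset":[0,-0.3,0],"delta_rot":[0,0,0],"jaw":5.6},{"offset":[0,-0.8,0],"delta_rot":[0,0,0],"jaw":5.6},{"offset":[0,-1.4,0],"delta_rot":[0,0,0],"jaw":5.6},{"offset":[0,-2.0,0],"delta_rot":[0,0,0],"jaw":5.6},{"offset":[0,-2.6,0],"delta_rot":[0,0,0],"jaw":5.6},{"offset":[0,-3.2,0],"delta_rot":[0,0,0],"jaw":5.6},{"offset":[0,-3.6,0],"delta_rot":[0,0,0],"jaw":5.6},{"offset":[0,-3.6,0],"delta_rot":[0,0,0],"jaw":5.6}]}}

```text
time: 7.98
position: [0.4826, -0.1242, 0.017]
tool_rot: [0.996, 0.085, -0.0, -0.0]
ft_force: [1.4, 0.5, 4.0]
grip_width: 0.0562
```

```bash
python3 -c "
from h import *
st()
im=camera('scene');crop(im,220,180,340,280,6.5,'pics/s7.png')"
```

```text
t 7.98 chute xy [-0.0286 -0.032 ] z 0.017 w 0.0562 F [1.36 0.45 4.04] xang 0.2 zax [-0.     0.001 -1.   ]
```

View pics/s7.png

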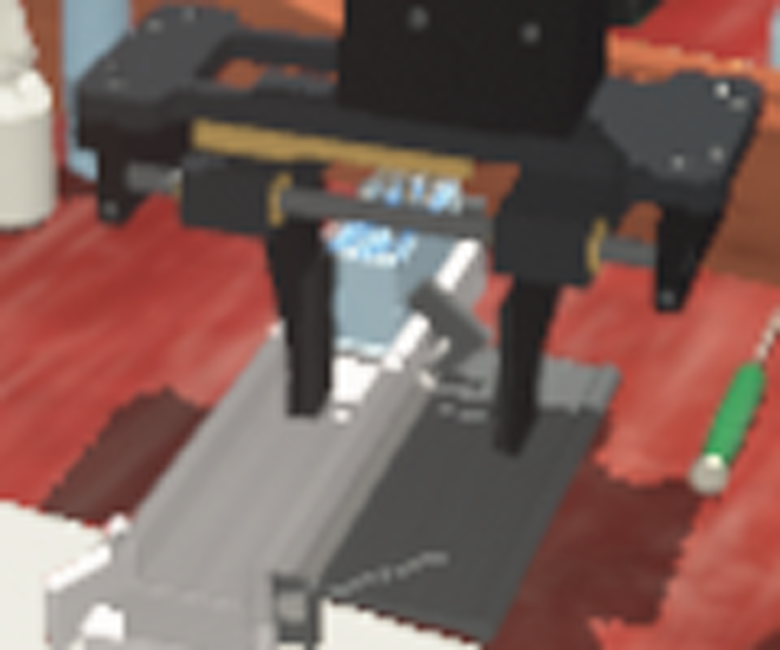

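>>> {"op": "drive_tool", "data": {"plan": [{"offset":[0,0,-0.6],"delta_rot":[0,0,0],"jaw":5.6},{"offset":[0,0,-1.4],"delta_rot":[0,0,0],"jaw":5.6},{"offset":[0,0,-2.4],"delta_rot":[0,0,0],"jaw":5.6},{"offset":[0,0,-3.8],"delta_rot":[0,0,0],"jaw":5.6},{"offset":[0,0,-5.8],"delta_rot":[0,0,0],"jaw":5.6},{"offset":[0,-1,-8],"delta_rot":[0,0,0],"jaw":5.6},{"offset":[0,-4,-10],"delta_rot":[0,0,0],"jaw":5.6},{"offset":[0,-7,-12],"delta_rot":[0,0,0],"jaw":5.6}]}}

```text
time: 8.7
position: [0.47, -0.0565, 0.1383]
tool_rot: [0.996, 0.084, -0.001, -0.0]
ft_force: [0.8, 0.3, -0.0]
grip_width: 0.0562
```

>>> {"op": "drive_tool", "data": {"plan": [{"offset":[0,-3,-0.5],"delta_rot":[0,0,0],"jaw":5.6},{"offset":[0,-6,-1],"delta_rot":[0,0,0],"jaw":5.6},{"offset":[0,-8,-1],"delta_rot":[0,0,0],"jaw":5.6},{"offset":[0,-9,-1],"delta_rot":[0,0,0],"jaw":5.6},{"offset":[0,-10,-1],"delta_rot":[0,0,0],"jaw":5.6},{"offset":[0,-10,-1],"delta_rot":[0,0,0],"jaw":5.6},{"offset":[0,-10,-1],"delta_rot":[0,0,0],"jaw":5.6},{"offset":[0,-10,-1],"delta_rot":[0,0,0],"jaw":5.6}]}}

```text
time: 9.37
position: [0.4543, 0.0412, 0.1469]
tool_rot: [0.996, 0.085, -0.0, 0.0]
ft_force: [0.3, -0.5, -0.5]
grip_width: 0.0564
```

```bash
python3 -c "
from h import *
st()
im=camera('scene');crop(im,220,180,340,280,6.5,'pics/s8.png')
im=camera('top');crop(im,180,190,310,280,6,'pics/t8.png')"
```

```text
t 9.37 chute xy [-0.1964 -0.0322] z 0.1469 w 0.0564 F [ 0.29 -0.52 -0.53] xang 0.1 zax [-0. -0. -1.]
```

View pics/s8.png

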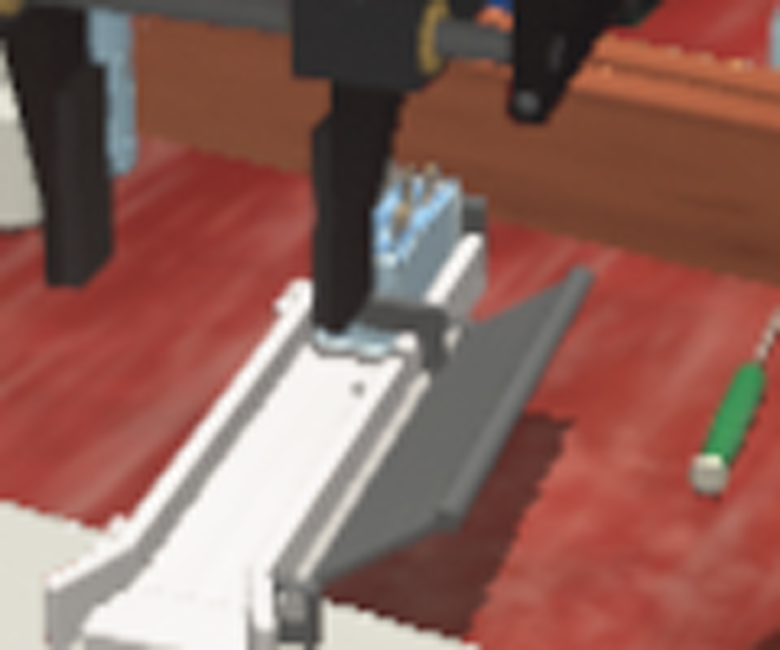

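View pics/t8.png

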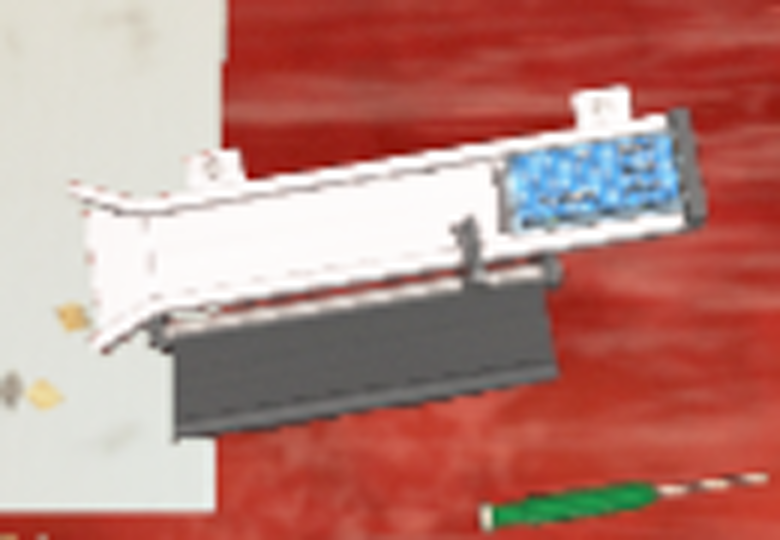

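The top view shows the box flush against the end-stop plate at crop (680,170). The blade is shut at (466,225) and the pedal is back at its starting outline, with the arm clear.

```bash
python3 -c "
from rig import *
print(hand_in())"
```

```text
the job is handed in; nothing more can be done
None
```

The box of burs is home against the end stop with the gate shut behind it. I handed the job in at about 9.5 s of the 38 s allowed; `hand_in` gave no verdict.

- **Method:** One fingertip pressed the pedal down and held it, with the tips about 17 mm above the bench. The other finger pushed the middle-sized box about 100 mm along the chute past the gate. I then backed off about 35 mm with the pedal still down and lifted clear.
- **At the stop:** The box would not move any further, and the push force rose from about 4.5 N to 9.4 N.
- **Last pictures:** The box stands upright, flush with the end plate and on the chute floor. The blade and pedal are back at their shut outlines, and the screwdriver next to the chute has not moved. The arm is clear, at z = 0.147 m with about zero force.
- **Not measured:** I judged the gate angle and the box's final position from the pictures only. I had no direct reading of the gate joint.
- **Disagreement:** The two cameras differed by up to about 7 mm on where the back of the box started. I allowed for this by stopping the push on contact force, so it should not affect the result.

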